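Stow the red torch in its spring clip on the chart table

TASK

Make the chart table ready for sea: pick up the red torch and press it down lengthways, either way round, into the spring clip, with the round middle part between the jaws, until it sits fully home on the clip's rests with the jaws closed over it; then let go. Push it in rather than dropping it, and leave the yellow torch where it lies.

Things in the scene. Friction and masses are not known exactly. Their poses are not given: they have to be found in the camera images.
- red_torch_center (a point): Centre of the red torch, the one to stow, on its axis near its balance point. Round middle part 124 mm long, 26 mm across, between six-sided ends 36 mm across flats: red lamp head 40 mm long towards +x, black tail cap 26 mm long towards -x. 190 mm long in all, 0.15 to 0.3 kg. x runs along it. It lies level, this point 18 mm above the table.
- clip: Spring clip fixed to the table: blue base plate 150 x 62 x 10 mm, origin at the centre of its underside at table height, x along the torch it holds, y across, z up. At x = -45 and +45 mm stand black rubber rests, tops at 37 mm, each between a pair of steel jaws 14 mm wide. Between the two pairs (x -38 to 38 mm) nothing is higher than 16 mm: room for fingers.
- clip_seat (a point): In the clip, where the red torch's centre lies when home: 50 mm above the table, axes as the clip's. The jaws' lips, 16 mm apart and 59 mm above the table, flare to a mouth 62 mm wide at 77 mm. Pressing the torch straight down spreads them against springs (about 10 to 15 N) and they snap shut over its round part. The jaws of each side are one hinged piece.
- yellow_torch_center (a point): Centre of the yellow torch, not to be moved. Same make and size as the red one, with yellow in place of red: this point is on its axis, 18 mm above the table, x along the torch towards the lamp head.
There are look-alikes about, which are no part of the job. What is shaped like the clip but green or purple is not meant.

How it is judged (in metres and radians):
On the way, in this order (a step that is already met when the one before it is completed fails the run):
1. the red torch is lifted off the table (height (world z) of red_torch_center above 0.065 m), for 0.1 s.
2. the red torch is pushed down past the jaws' lips by the gripper (not dropped in) (z of red_torch_center in the frame of clip below 0.062 m and horizontal distance between red_torch_center and clip below 0.025 m and contact force between the fingers and red_torch above 0.5 N), for 0.1 s.
At the end, for the whole second after the job is handed in: The red torch rests in the clip with its centre 40 to 58 mm above the underside of the clip (50 mm is fully home), within 18 mm of the clip's centre along it and 10 mm across it, its axis within 10 degrees of the clip's x axis either way round, released and still (z of red_torch_center in the frame of clip between 0.04 and 0.058 m and x of red_torch_center in the frame of clip between -0.018 and 0.018 m and y of red_torch_center in the frame of clip between -0.01 and 0.01 m and angle between the x axis of red_torch_center and the x axis of clip, either way round below 0.175 rad and linear speed of red_torch below 0.03 m/s); the robot touches nothing.
It fails at once if the yellow torch is moved by more than 30 mm (distance of yellow_torch_center from where it was at the start of the episode above 0.03 m).
It also fails if it takes over 40 s, if anything falls off the work surface, if the arm or the gripper's body presses on something with over 40 N, if the wrist force passes 120 N, or if a joint passes its speed limit or range.

ROBOT

A 7-joint arm with a two-finger parallel gripper is mounted at the origin on the work surface. World frame = base frame: x ahead of the robot, y to its left, z up, the work surface at z = 0. Lengths are in m, angles in degrees, forces in N, time in s.
With the tool pointing down it reaches from about 0.4 to 0.875 m from the base axis. Payload 6.5 kg.
Tool frame: the origin (TCP) lies at the centre of the arm's flange, where the gripper is bolted on; the fingertips stand 173 mm ahead of it and the grasp point (between the pads) lies 155 mm ahead of it; z points along the fingers, y is the line along which they close (so a half turn about z gives the same grasp; the last joint's range is limited). The gripper opens to 85 mm and grips with 20 to 120 N. Pads are 22 mm wide; open, the fingers measure 114 mm over their backs; the gripper's body (76 mm by 85 mm) begins 54 mm behind the grasp point. The pads swing forward as they close: fully open they stand 13 mm farther back than shut.
Start: joints at [71.895, 30.733, -0.252, 88.115, 0.149, 61.152, -4.079], TCP at [0.161, -0.63, 0.405] pointing down, gripper open.
Joint ranges: [-154.64, 154.64], [-21.42, 123.67], [-72.66, 72.17], [13.99, 137.28], [-74.86, 254.86], [10.95, 109.41], [-158.01, 158.01]. Speed limits (degrees/s): [136.94, 136.94, 180, 180, 180, 180, 180].

INTERFACE

Orientations are given as [roll, pitch, yaw] about the fixed x, y, z axes, in that order (R = Rz(yaw) Ry(pitch) Rx(roll)).
In Python, from plant import sensors, grab_frame, camera_params, bot gives the robot as it stands.
- The arm moves only by the shell command python3 -m inch 'ROWS' [FORCE]. ROWS is JSON, a list of rows, each a list of 5 numbers: the shift along the tool's x, y, z in mm, then the turn about the tool's z in degrees, then the opening, from -1 (shut) to 1 (fully open). In form: [[x, y, z, yaw, jaw], ...]. A call has 1 to 12 rows; each row is the pose to reach, as a shift and turn from the pose commanded when the call began, along the tool's axes at that moment; what a row does not reach only later rows make up. A row lasts 1/10 s, in which the tool goes at most 50 mm and 8.59 degrees, less where a joint would pass 70% of its speed; a pose out of reach is approached as far as the arm can. A call with a gripper value outside its range is refused whole. The fingers move at their own pace and stop on an object; FORCE is the grip in N (left out, the last holds). Time passes only in rows, so rows that repeat a pose let the fingers close. It gives the time, the measured TCP pose, the force, the opening and the grip force at its end, in the units of the state.
- sensors.get_obs(): the state, without advancing time (a new reading comes with each control period).
- grab_frame(name): name is "scene" or "top"; returns (picture, depth): 400x640x3 uint8, blue, green, red; 400x640 float32, m along the optical axis (not along the pixel's ray), 0 where there is no reading.
- camera_params(name): a dict with "fx", "fy", "cx", "cy" (pixels), "dist" ([k1, k2, p1, p2, k3] as OpenCV has them; the pictures are not rectified), "extrinsics" (4x4, takes a point from camera to world coordinates). Camera axes: x right, y down, z forward; pixel columns grow to the right and rows downward; lengths in m; the calibration is good to about 2 mm. A picture is of the moment at which its call begins. camera_params takes no time and is no camera call.
- bot.sign_off(): hands the job in; it is judged then, once.
The state is a dict: "t": time; "joint_positions": joint angles; "joint_vel": joint speeds; "tau": joint torques, N m; "position": TCP position; "ee_rot": TCP orientation; "force": force on the tool from outside, world axes, zero at the start; "torque": the same for the moment, N m; "width": opening from 0.0 (shut) to 1.0 (fully open); "grip_force": force on a finger pad.
Only numpy, scipy, OpenCV 4.12 (cv2) and the standard library are available. Lean on these libraries where they do the work, as an engineer would, in place of code of your own. Each camera call takes 0.05 s, during which the arm holds its last target. There are 200 camera calls.

## Working session

There is one attempt and no reset: what is moved stays moved. The work goes in short steps, Python scripts to look and compute and a shell command to move; the robot and the scene stay as the last step left them, time stands still between calls to the robot, and variables do not carry over. Pictures are saved under pics/ and viewed, at most 10 in all, crops included, and the job is handed in when it is done.

```bash
mkdir -p pics; ls
python3 - <<'E'
from plant import sensors, grab_frame, camera_params
import cv2,numpy as np
for n in("scene","top"):
    im,d=grab_frame(n); cv2.imwrite(f"pics/{n}0.png",im); np.save(f"pics/{n}0.npy",d)
    p=camera_params(n); print(n,p["fx"],p["fy"],p["cx"],p["cy"],p["dist"]); print(np.round(p["extrinsics"],3))
o=sensors.get_obs(); print({k:np.round(v,3) for k,v in o.items()})
E
```

```text
pics
scene 415.14701717604316 415.14701717604316 317.155330720102 196.99758148649707 [0.0314812 0.        0.        0.        0.       ]
[[ 0.072  0.837 -0.543  0.914]
 [ 0.997 -0.067  0.029  0.006]
 [-0.012 -0.543 -0.84   0.719]
 [ 0.     0.     0.     1.   ]]
top 374.63041862987984 374.63041862987984 314.23359067195526 200.06710681387094 [-0.0703703  0.         0.         0.         0.       ]
[[-0.022 -0.981  0.193  0.364]
 [-1.     0.022 -0.001  0.001]
 [-0.004 -0.193 -0.981  0.752]
 [ 0.     0.     0.     1.   ]]
{'t': np.float64(0.1), 'joint_positions': array([71.893, 30.774, -0.253, 88.166,  0.146, 61.151, -4.08 ]), 'joint_vel': array([-0.034, -0.058,  0.014, -0.126, -0.043, -0.039, -0.03 ]), 'tau': array([ 2.0000e-03, -5.8458e+01,  1.0520e+00, -2.5978e+01,  1.3000e-02,
        5.0000e-03, -0.0000e+00]), 'position': array([ 0.161, -0.63 ,  0.404]), 'ee_rot': array([-1.7991e+02,  5.0000e-03,  1.4315e+01]), 'force': array([ 1.629,  0.342, -0.75 ]), 'torque': array([ 0.031,  0.02 , -0.013]), 'grip_force': np.float64(0.0), 'width': np.float64(0.997)}
```

View pics/scene0.png

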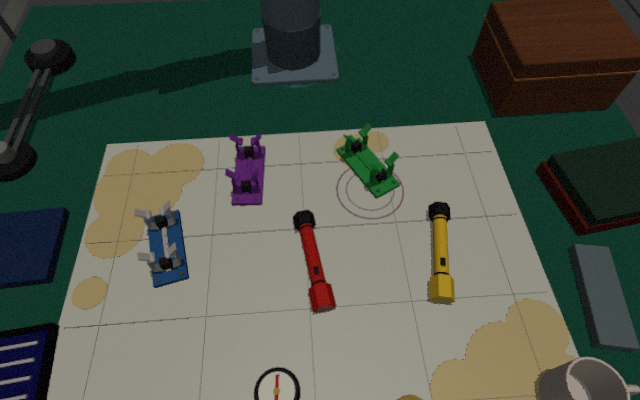

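View pics/top0.png

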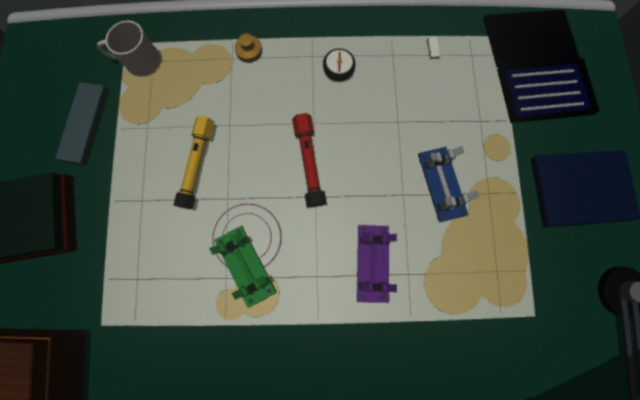

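Scene view: red torch with lamp head at (321,297) and tail cap at (304,220). The yellow torch is at (440,250), the blue clip at (167,247), the purple look-alike at (248,175) and the green one at (368,168). Top view: red torch (309,160), blue clip (443,184), yellow (194,162), purple (376,263), green (243,266). The clip meant is the one with the blue base plate, and the torch is the one with the red head. I'll confirm both in a crop and measure them.

```bash
cat > h.py <<'E'
import cv2,numpy as np
from plant import camera_params
def K(p): return np.array([[p["fx"],0,p["cx"]],[0,p["fy"],p["cy"]],[0,0,1]])
def rays(n,uv):
    p=camera_params(n); E=np.array(p["extrinsics"])
    q=cv2.undistortPoints(np.float64(uv).reshape(-1,1,2),K(p),np.array(p["dist"])).reshape(-1,2)
    return E[:3,3],np.c_[q,np.ones(len(q))]@E[:3,:3].T
def onplane(n,uv,z):
    c,r=rays(n,uv); return c+r*((z-c[2])/r[:,2])[:,None]
def cloud(n,mask,d):
    v,u=np.nonzero(mask&(d>0)); c,r=rays(n,np.c_[u,v]); return c+r*d[v,u][:,None]
def biggest(m,roi):
    x0,y0,x1,y1=roi; k=np.zeros(m.shape,np.uint8); k[y0:y1,x0:x1]=m[y0:y1,x0:x1]
    k=cv2.morphologyEx(k,cv2.MORPH_OPEN,np.ones((2,2)))
    _,l,s,_=cv2.connectedComponentsWithStats(k); return l==1+np.argmax(s[1:,4])
E
python3 - <<'E'
from h import *
roi={"scene":{"red":(280,195,345,320),"clip":(135,200,195,290)},"top":{"red":(285,105,335,215),"clip":(410,140,485,225)}}
crops=[]
for n in("scene","top"):
    im=cv2.imread(f"pics/{n}0.png"); d=np.load(f"pics/{n}0.npy"); hsv=cv2.cvtColor(im,cv2.COLOR_BGR2HSV)
    H,S,V=cv2.split(hsv)
    red=(((H<8)|(H>172))&(S>150)&(V>60)).astype(np.uint8)
    blue=((H>98)&(H<118)&(S>130)&(V>50)).astype(np.uint8)
    dark=((V<60)).astype(np.uint8)
    for nm,m,zp in(("red",red,.025),("clip",blue,.010)):
        k=biggest(m,roi[n][nm]); cl=cloud(n,k,d)
        c=cl.mean(0); w,v=np.linalg.eigh(np.cov(cl[:,:2].T)); a=v[:,1]
        r=cv2.minAreaRect(onplane(n,np.argwhere(k)[:,::-1],zp)[:,:2].astype(np.float32)*1000)
        print(n,nm,k.sum(),"mean",c.round(4),"zpct",np.percentile(cl[:,2],[5,50,95]).round(3),"yaw",np.degrees(np.arctan2(a[1],a[0])).round(1),"rect",np.round(r[0],1),np.round(r[1],1),round(r[2],1))
    # red+dark torch whole
    x0,y0,x1,y1=roi[n]["red"]
    k=biggest(((red>0)|(dark>0)).astype(np.uint8),roi[n]["red"])
    r=cv2.minAreaRect(onplane(n,np.argwhere(k)[:,::-1],.018)[:,:2].astype(np.float32)*1000); print(n,"torch",np.round(r[0],1),np.round(r[1],1),round(r[2],1))
    for nm in("red","clip"):
        x0,y0,x1,y1=roi[n][nm]; crops.append(cv2.resize(im[y0:y1,x0:x1],(200,int(200*(y1-y0)/(x1-x0))),interpolation=cv2.INTER_CUBIC))
h=max(c.shape[0] for c in crops)
cv2.imwrite("pics/crop1.png",np.hstack([cv2.copyMakeBorder(c,0,h-c.shape[0],0,0,0) for c in crops]))
E
```

```text
scene red 688 mean [0.59   0.0114 0.029 ] zpct [0.024 0.029 0.032] yaw -172.1 rect [587.5  11.3] [112.7  24.2] 8.0
scene clip 863 mean [ 0.5647 -0.2442  0.0104] zpct [0.004 0.01  0.013] yaw 179.9 rect [ 545.6 -259.2] [148.6  60.2] 12.3
scene torch [592.   12.4] [199.6  39.9] 8.2
top red 520 mean [0.582  0.0075 0.03  ] zpct [0.026 0.03  0.033] yaw -171.8 rect [585.9   7.8] [110.6  21.1] 8.1
top clip 732 mean [ 0.5206 -0.2547  0.011 ] zpct [0.009 0.011 0.013] yaw -158.3 rect [ 536.5 -264.1] [145.3  58.4] 13.9
top torch [592.8   8.5] [197.7  38.4] 8.3
```

View pics/crop1.png

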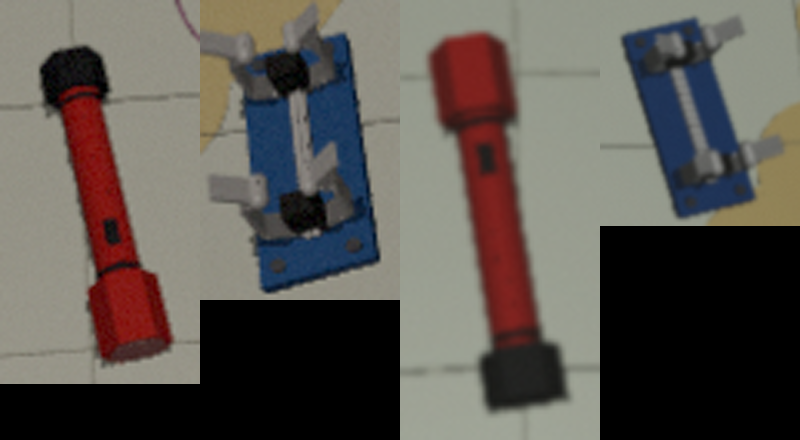

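The crop confirms the torch with the red lamp head and black tail cap, and the clip with the blue plate and steel jaws, with black rests at about scene (161,221) and (166,264). I'll refine the clip from its top-face points and rests, then work out the moves.

Run:
```python
from h import *
roi={"scene":((135,200,195,290),(280,195,345,320)),"top":((410,140,485,225),(285,105,335,215))}
R=np.array
for n in("scene","top"):
    im=cv2.imread(f"pics/{n}0.png"); d=np.load(f"pics/{n}0.npy"); H,S,V=cv2.split(cv2.cvtColor(im,cv2.COLOR_BGR2HSV))
    x0,y0,x1,y1=roi[n][0]; box=np.zeros(d.shape,bool); box[y0:y1,x0:x1]=1
    allp=cloud(n,box,d); 
    blue=box&(H>98)&(H<118)&(S>110)&(V>40); c=cl=cloud(n,blue,d); c=c[(c[:,2]>.007)&(c[:,2]<.014)]
    r=cv2.minAreaRect((c[:,:2]*1000).astype(np.float32)); print(n,"plate",len(cl),len(c),np.round(r[0],1),np.round(r[1],1),round(r[2],1))
    dk=box&(V<45)&(S<140); lab=cv2.connectedComponentsWithStats(dk.astype(np.uint8))
    for i in range(1,lab[0]):
        if lab[2][i,4]>12:
            q=cloud(n,lab[1]==i,d); print("  dark",lab[2][i,4],lab[3][i].round(1),np.median(q,0).round(3),"on z=.034:",onplane(n,[lab[3][i]],.034).round(4))
    x0,y0,x1,y1=roi[n][1]; box[:]=0; box[y0:y1,x0:x1]=1
    P=cloud(n,box,d); P=P[P[:,2]>.012]; r=cv2.minAreaRect((P[:,:2]*1000).astype(np.float32)); print("  torch cloud",np.round(r[0],1),np.round(r[1],1),round(r[2],1),P[:,2].max())
    t=box&(V<60)&(d>0); t=biggest(t.astype(np.uint8),roi[n][1]); q=cloud(n,t,d); print("  tail med",np.median(q,0).round(4))
```

```text
scene plate 1349 1292 [ 543.1 -261.9] [151.2  60.8] 12.6
  dark 106 [160.4 221.3] [ 0.502 -0.272  0.036] on z=.034: [[ 0.5022 -0.2709  0.034 ]]
  dark 104 [165.1 263. ] [ 0.59  -0.252  0.037] on z=.034: [[ 0.5892 -0.2511  0.034 ]]
  torch cloud [594.1  12.3] [193.4  41.6] 8.3 0.04012277286696164
  tail med [ 5.188e-01 -5.000e-04  3.380e-02]
top plate 1219 1203 [ 539.1 -263.1] [146.5  61.2] 12.6
  dark 46 [440.3 161.5] [ 0.578 -0.257  0.035] on z=.034: [[ 0.5784 -0.2543  0.034 ]]
  dark 21 [457.5 201.5] [ 0.494 -0.28   0.038] on z=.034: [[ 0.4959 -0.2814  0.034 ]]
  torch cloud [591.8   9.7] [191.2  41.6] 8.3 0.040390300331300644
  tail med [ 0.5069 -0.0048  0.0346]
```

Clip centre is about (541.5, -262.3) mm, yaw 12.7°. The plate measures 151x61, the rests are at about 36 mm, and their spacing is about 89. The torch barrel centre is about (586, 10) mm, yaw 8.2°. All of these fit the given sizes and reach. From the tool, the torch is at x +570, y -515, turn +6.

```bash
python3 -m inch '[[20,-18,0,0,1],[50,-45,0,0,1],[80,-72,0,1,1],[110,-99,0,2,1],[145,-131,0,3,1],[180,-163,0,4,1],[215,-194,0,5,1],[250,-226,0,6,1],[285,-258,0,6,1],[320,-289,0,6,1],[355,-321,0,6,1],[390,-352,0,6,1]]' 60; python3 -m inch '[[0,0,0,0,1]]'
```

```text
t: 1.3
position: [0.4521, -0.1905, 0.4046]
ee_rot: [180.0, 0.0, 8.3]
force: [1.0, -0.8, 0.1]
width: 0.995
grip_force: 0.0
t: 1.4
position: [0.4547, -0.1861, 0.4048]
ee_rot: [-179.9, -0.1, 8.9]
force: [-0.6, -0.8, 0.5]
width: 0.999
grip_force: 0.0
```

```bash
python3 -m inch '[[20,-22,0,0,1],[50,-55,0,0,1],[80,-88,0,0,1],[110,-121,0,0,1],[135,-148,0,0,1],[150,-166,0,0,1],[158,-174,0,0,1],[158,-174,0,0,1],[158,-174,0,0,1],[158,-174,0,0,1],[158,-174,0,0,1],[158,-174,0,0,1]]'; python3 -m inch '[[0,0,0,0,1]]'
```

```text
t: 2.6
position: [0.5825, 0.0018, 0.4048]
ee_rot: [180.0, 0.0, 8.2]
force: [0.4, 0.5, -0.1]
width: 0.997
grip_force: 0.0
t: 2.7
position: [0.5826, 0.0023, 0.4048]
ee_rot: [180.0, -0.0, 8.3]
force: [-0.5, 0.3, 0.3]
width: 1.003
grip_force: 0.0
```

```bash
python3 -m inch '[[2,-4,20,0,1],[4,-7,60,0,1],[4,-7,100,0,1],[4,-7,135,0,1],[4,-7,165,0,1],[4,-7,185,0,1],[4,-7,200,0,1],[4,-7,210,0,1],[4,-7,218,0,1],[4,-7,224,0,1],[4,-7,227,0,1],[4,-7,227,0,1]]'
python3 - <<'E'
from plant import *
import cv2,numpy as np
a=grab_frame("scene")[0]; b=grab_frame("top")[0]
cv2.imwrite("pics/g1.png",np.hstack([cv2.resize(a[150:330,220:400],(400,400)),cv2.resize(b[90:240,235:385],(400,400))]))
E
```

```text
t: 3.9
position: [0.5858, 0.0102, 0.1778]
ee_rot: [180.0, -0.0, 8.3]
force: [0.5, -0.3, 1.2]
width: 0.997
grip_force: 0.0
```

View pics/g1.png

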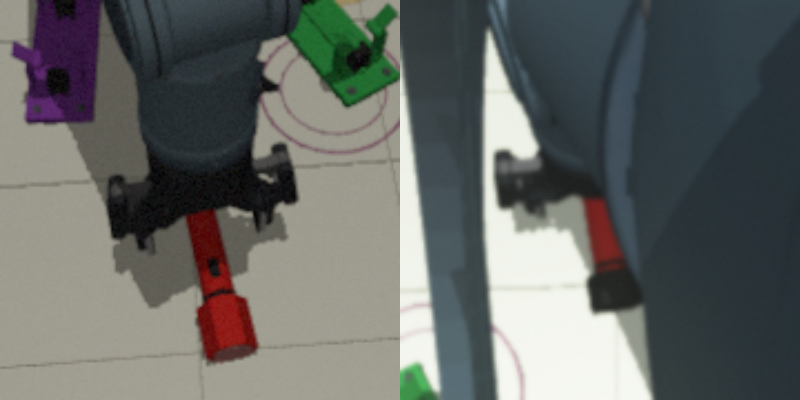

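The picture shows the open fingers straddling the red barrel, centred across it at scene crop (200,215), so I close.

```bash
python3 -m inch '[[0,0,0,0,0.4],[0,0,0,0,0],[0,0,0,0,-0.4],[0,0,0,0,-1],[0,0,0,0,-1],[0,0,0,0,-1],[0,0,0,0,-1],[0,0,0,0,-1]]' 80; python3 -m inch '[[0,0,-5,0,-1],[0,0,-20,0,-1],[0,0,-45,0,-1],[0,0,-70,0,-1],[0,0,-95,0,-1],[0,0,-110,0,-1],[0,0,-120,0,-1],[0,0,-120,0,-1],[0,0,-120,0,-1],[0,0,-120,0,-1]]'
```

```text
t: 4.8
position: [0.5858, 0.0103, 0.1781]
ee_rot: [180.0, -0.0, 8.3]
force: [-1.9, -0.0, 5.4]
width: 0.276
grip_force: 78.3
t: 5.8
position: [0.5851, 0.0101, 0.2964]
ee_rot: [-180.0, 0.1, 8.3]
force: [-0.5, 0.8, -2.2]
width: 0.279
grip_force: 78.6
```

The torch is held: width 0.276, grip 78 N. Now to the clip: x -82, y +263, turn -4.4.

```bash
python3 -m inch '[[-3,10,0,0,-1],[-12,40,0,-1,-1],[-23,75,0,-2,-1],[-34,110,0,-3,-1],[-45,145,0,-4,-1],[-56,180,0,-4.4,-1],[-67,215,0,-4.4,-1],[-76,243,0,-4.4,-1],[-81,258,0,-4.4,-1],[-82,263,0,-4.4,-1],[-82,263,0,-4.4,-1],[-82,263,0,-4.4,-1]]'; python3 -m inch '[[0,0,0,0,-1],[0,0,0,0,-1]]';python3 - <<'E'
from h import *
from plant import *
a,d=grab_frame("scene"); b=grab_frame("top")[0]
cv2.imwrite("pics/g2.png",np.hstack([cv2.resize(a[140:340,80:280],(400,400)),cv2.resize(b[90:290,370:570],(400,400))]))
H,S,V=cv2.split(cv2.cvtColor(a,cv2.COLOR_BGR2HSV))
k=biggest((((H<8)|(H>172))&(S>150)&(V>50)).astype(np.uint8),(80,140,280,340)); P=cloud("scene",k,d); print(k.sum(),P.min(0),P.max(0))
w,v=np.linalg.eigh(np.cov(P.T)); print(v[:,2])
E
```

```text
t: 7.0
position: [0.5432, -0.2598, 0.2976]
ee_rot: [-179.9, -0.0, 12.9]
force: [0.4, -0.3, -3.2]
width: 0.275
grip_force: 78.8
t: 7.2
position: [0.543, -0.2605, 0.2977]
ee_rot: [-180.0, -0.0, 12.8]
force: [0.0, -0.4, -2.3]
width: 0.276
grip_force: 78.8
1244 [ 0.5044517  -0.28983755  0.00817936] [ 0.64798824 -0.21769125  0.19962806]
[-0.94436888 -0.26683388 -0.19226831]
```

View pics/g2.png

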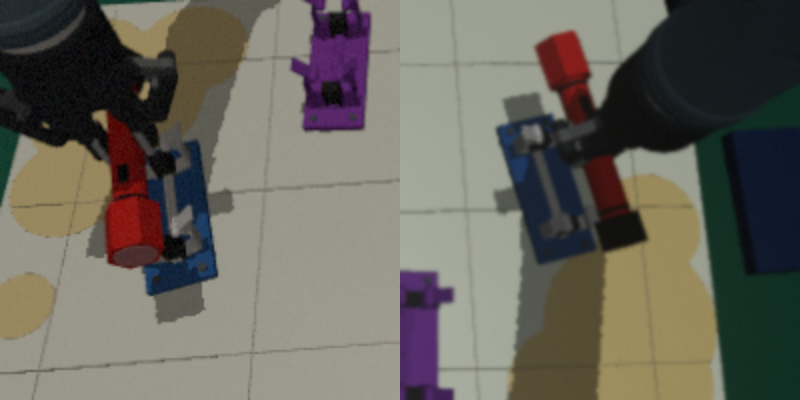

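The torch hangs over the clip. The head is at scene crop (135,230) and the tail at top crop (620,230); the sideways offset in the picture looks like height parallax. I'll check its axis in 3D.

Run:
```python
from h import *
from plant import *
for n,roi in(("scene",(80,140,280,340)),("top",(430,90,510,220))):
    a,d=grab_frame(n); H,S,V=cv2.split(cv2.cvtColor(a,cv2.COLOR_BGR2HSV))
    k=biggest((((H<8)|(H>172))&(S>150)&(V>50)).astype(np.uint8),roi); P=cloud(n,k,d); P=P[(P[:,2]>.09)&(P[:,2]<.19)]
    t=np.radians(12.7); Q=(P-[.5415,-.2623,0])*1000; x=Q[:,0]*np.cos(t)+Q[:,1]*np.sin(t); y=-Q[:,0]*np.sin(t)+Q[:,1]*np.cos(t)
    for lo in range(-100,120,20):
        m=(x>lo)&(x<lo+20)
        if m.sum()>8: print(n,lo,m.sum(),"y",np.percentile(y[m],[3,50,97]).round(1),"z",np.percentile(Q[m,2],[50,90]).round(1))
    print("xmax",np.percentile(x,99))
```

```text
scene -20 55 y [-6.7 -2.   7.1] z [150.3 151.8]
scene 0 146 y [-7.4  3.9 14.1] z [149.8 152.1]
scene 20 146 y [-6.6  7.2 14.1] z [148.8 152. ]
scene 40 149 y [-6.3  7.6 14.2] z [149.2 151.6]
scene 60 217 y [-9.8  7.1 21.2] z [155. 157.]
scene 80 318 y [-10.8   7.9  21. ] z [155.6 157.2]
scene 100 159 y [-14.3   6.2  21. ] z [153.  157.2]
xmax 105.97233177300183
top 20 67 y [ 3.3  7.9 11.8] z [148.7 151.6]
top 40 123 y [-7.   4.6 11.9] z [149.9 152.2]
top 60 246 y [-10.3   6.   17.6] z [155.  157.1]
top 80 207 y [-9.9  6.3 18.4] z [155.4 157.3]
xmax 97.91438455008141
```

The torch is level (barrel top at 151 mm, so its axis is 138 mm up), within 2 mm of the clip axis and parallel to it. Going down to the mouth, then pressing in slowly.

```bash
python3 -m inch '[[0,1,8,0,-1],[0,1,20,0,-1],[0,1,32,0,-1],[0,1,42,0,-1],[0,1,50,0,-1],[0,1,55,0,-1],[0,1,58,0,-1],[0,1,58,0,-1],[0,1,58,0,-1]]' 100; python3 -m inch '[[0,0,3,0,-1],[0,0,6,0,-1],[0,0,9,0,-1],[0,0,12,0,-1],[0,0,14,0,-1],[0,0,14,0,-1]]'; python3 -m inch '[[0,0,2,0,-1],[0,0,4,0,-1],[0,0,6,0,-1],[0,0,8,0,-1],[0,0,10,0,-1],[0,0,10,0,-1]]'
```

```text
t: 8.3
position: [0.543, -0.2629, 0.24]
ee_rot: [180.0, -0.0, 12.7]
force: [-0.2, 0.3, -2.6]
width: 0.267
grip_force: 99.6
t: 8.9
position: [0.5436, -0.2634, 0.2268]
ee_rot: [179.9, -0.1, 12.7]
force: [-0.4, 0.1, 5.7]
width: 0.268
grip_force: 101.0
t: 9.5
position: [0.5435, -0.2627, 0.2159]
ee_rot: [180.0, -0.1, 12.7]
force: [2.9, 0.7, 0.7]
width: 0.266
grip_force: 100.5
```

```bash
python3 -m inch '[[0,0,2,0,-1],[0,0,4,0,-1],[0,0,5,0,-1],[0,0,6,0,-1],[0,0,6,0,-1]]'; python3 -m inch '[[0,0,1,0,-1],[0,0,2,0,-1],[0,0,2,0,-1]]'
```

```text
t: 10.0
position: [0.5424, -0.2628, 0.2101]
ee_rot: [-180.0, 0.1, 12.7]
force: [-2.4, 1.9, 7.0]
width: 0.27
grip_force: 101.3
t: 10.3
position: [0.5425, -0.2628, 0.2099]
ee_rot: [-180.0, 0.1, 12.7]
force: [-7.6, 4.1, 25.0]
width: 0.267
grip_force: 103.4
```

It bottomed on the rests: the axis is at about 50 mm and the force rose to 25 N without further motion. I'll relieve the push, open, back off straight up and look.

```bash
python3 -m inch '[[0,0,-2,0,-1],[0,0,-2,0,-0.2],[0,0,-2,0,0.3],[0,0,-2,0,1],[0,0,-2,0,1],[0,0,-2,0,1],[0,0,-2,0,1],[0,0,-2,0,1]]'; python3 -m inch '[[0,0,-10,0,1],[0,0,-30,0,1],[0,0,-60,0,1],[0,0,-95,0,1],[0,0,-130,0,1],[0,0,-160,0,1],[0,0,-180,0,1],[0,0,-180,0,1],[0,0,-180,0,1]]'; python3 -m inch '[[-20,20,0,0,1],[-50,50,0,0,1],[-80,80,0,0,1],[-100,110,0,0,1],[-110,130,0,0,1],[-110,130,0,0,1],[-110,130,0,0,1]]'
python3 - <<'E'
from h import *
from plant import *
o={n:grab_frame(n) for n in("scene","top")}; a=o["scene"][0];b=o["top"][0]
cv2.imwrite("pics/g3.png",np.hstack([cv2.resize(a[180:320,90:230],(400,400)),cv2.resize(b[110:250,380:520],(400,400))]))
for n,roi in(("scene",(80,180,280,340)),("top",(380,90,510,250))):
    a,d=o[n]; H,S,V=cv2.split(cv2.cvtColor(a,cv2.COLOR_BGR2HSV))
    k=np.zeros(H.shape,bool);k[roi[1]:roi[3],roi[0]:roi[2]]=1
    P=cloud(n,k&((H<8)|(H>172))&(S>150)&(V>50),d); P=P[(P[:,2]>.03)&(P[:,2]<.19)]
    t=np.radians(12.7); Q=(P-[.5415,-.2623,0])*1000; x=Q[:,0]*np.cos(t)+Q[:,1]*np.sin(t); y=-Q[:,0]*np.sin(t)+Q[:,1]*np.cos(t)
    for lo in range(-100,120,20):
        m=(x>lo)&(x<lo+20)
        if m.sum()>8: print(n,lo,m.sum(),"y",np.percentile(y[m],[3,50,97]).round(1),"z",np.percentile(Q[m,2],[50,90]).round(1))
    print("xmax",np.percentile(x,99))
E
```

```text
t: 11.1
position: [0.5428, -0.2629, 0.2096]
ee_rot: [-180.0, 0.0, 12.7]
force: [0.2, 0.6, -0.3]
width: 0.997
grip_force: 0.0
t: 12.0
position: [0.5426, -0.2628, 0.3901]
ee_rot: [180.0, -0.0, 12.7]
force: [-0.2, 0.5, -0.9]
width: 1.003
grip_force: 0.0
t: 12.7
position: [0.4638, -0.4135, 0.3883]
ee_rot: [-179.9, 0.1, 12.7]
force: [0.8, 0.4, -0.2]
width: 1.002
grip_force: 0.0
scene -60 101 y [-10.5   0.2   8.9] z [62.1 64. ]
scene -40 131 y [-10.4   2.6  12.1] z [61.6 63.9]
scene -20 136 y [-10.5   2.5  12.1] z [61.5 64.2]
scene 0 149 y [-10.4   2.7  12. ] z [61.8 64.1]
scene 20 113 y [-10.1   3.9  12. ] z [61.4 63.6]
scene 40 115 y [-10.9   2.   11.1] z [61.9 64.9]
scene 60 206 y [-18.    3.6  18.6] z [67.6 69.6]
scene 80 272 y [-17.4   4.6  19.3] z [67.5 69.8]
scene 100 96 y [-17.2   4.4  18. ] z [64.2 69.8]
xmax 104.56907669272972
top -80 17 y [-8.   3.1 12.7] z [64.6 70.5]
top -60 92 y [-8.9 -0.2  8.6] z [62.6 64.5]
top -40 120 y [-8.6  2.7 11.1] z [61.9 64. ]
top -20 123 y [-9.   2.9 10.4] z [61.9 64.2]
top 0 124 y [-9.   2.9 10.6] z [61.8 64.6]
top 20 95 y [-9.6  4.4 10.7] z [61.6 64.4]
top 40 76 y [-9.7  1.3  9. ] z [62.4 64.3]
top 60 189 y [-11.1   6.   17.1] z [66.9 69.9]
top 80 175 y [-10.2   6.2  17.1] z [67.7 69.6]
xmax 98.45818456838542
```

View pics/g3.png

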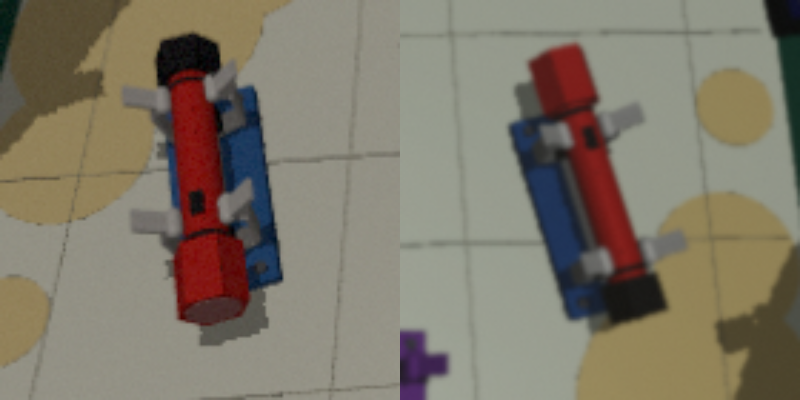

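The picture shows the torch lying in the blue clip, the barrel between both jaw pairs at crop (200,155) and (590,190), with the jaws over it. Barrel top is at about 63 mm (axis about 50), it is centred within about 2 mm and parallel, and the arm is clear. Handing in.

```bash
python3 -c "from plant import bot; print(bot.sign_off())"
```

```text
the job is handed in; nothing more can be done
None
```

The red torch is pressed fully home in the blue clip (axis about 50 mm above the table, within about 2 mm of centre), released, and handed in at about 13 s; the yellow torch was not touched, and the sign-off gave no verdict.

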